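Stand the tall glass plate in the plate clamp

TASK

Take the taller of the two glass plates off the drying easel and stand it upright, short edge down, in the open slot of the plate clamp, lowering it onto the clamp's base without dropping it, and let go of it. Then slide the clamp's jaw up by its post until the sprung pad presses lightly but surely on the plate and holds it upright against the back wall, without crushing it, and let go. Leave the short plate, the wash bottle, the beaker and the stopper where they are.

Things in the scene. Friction and masses are not known exactly. Their poses are not given: they have to be found in the camera images.
- tall_plate_center (a point): centre of the tall plate: pale frosted glass, 120 mm tall (its z, bottom to top edge), 90 mm wide (its y), 6 mm thick (its x), about 0.16 kg. It leans in one bay of the easel, tipped 30 degrees from vertical, its top towards easel -x (the robot's side). The easel's panel covers the underside of its lowest 66 mm; above that both faces are free for fingers. Its -z edge is to be down.
- short_plate_center (a point): centre of the short plate, a bystander: same glass, 85 mm tall, 90 mm wide, 6 mm thick, leaning in the easel's other bay (the bays change over); same axes.
- easel_mid (a point): grey plastic drying easel, fixed: middle of the ledge on which both plates stand, 28 mm above the bench; x points away from the robot's side, y along the ledge, z up. Ledge 230 mm long with a 7 mm front lip; bays centred 60 mm either side along y. A plate comes off by drawing it out along its own sloping z axis. Base 100 x 230 x 10 mm.
- clamp: aluminium plate clamp, fixed; origin at the underside of its base, in the slot; z up. Base from x -145 to +55 mm, 130 mm along y, 12 mm thick. The slot runs along y. On its +x side is the back wall, 100 mm long, top 54 mm above the bench, hand-set: its face lies anywhere from x = 10 to 22 mm and is not reported, so where the jaw must stop has to be felt. On the -x side is the jaw's pad.
- slot_floor (a point): the slot's middle on top of the clamp's base, 12 mm above the bench; axes of the clamp. The plate's lower edge stands here, its faces square to x. Set down with its middle at x = 0, y within 10 mm of 0, it goes in freely while the jaw is open; let go, it stands by itself or leans a little on pad or wall until clamped.
- jaw (a joint): slide of the clamp's jaw, in m; 0 is farthest forward (clamp +x, towards the back wall), growing as it opens, up to 0.065; 0.037 to 0.058 at the start. The face of the unpressed pad lies at clamp x = 0.030 - jaw. It stays where it is left; sliding it takes about 7 N. The black pad (80 mm long, top 51 mm above the bench) is sprung: it gives up to 7 mm at 1.2 N per mm, then is solid.
- jaw_post (a point): grip point of the jaw: on the axis of a dark steel upright post 16 mm in diameter, 80 mm behind (clamp -x) the unpressed pad's face, 50 mm above the bench. The post's top is 67 mm and the bar it stands on (26 mm wide) 21 mm above the bench. Axes of the clamp.
- wash_bottle: bystander: white plastic bottle, 60 mm in diameter, 150 mm tall; origin at its underside.
- beaker: bystander: glass beaker, 70 mm in diameter, 90 mm tall; origin at its underside.
- stopper: bystander: dark rubber stopper, 36 mm in diameter, 34 mm tall; origin at its underside.
Not all that is in view belongs to the job. What is shaped like the clamp but green or red is not meant.

How it is judged:
By the outcome, as a careful person would: the job done as asked, in the order asked, and still so for the second after the job is handed in, with the robot touching nothing.
It also fails if it takes over 70 s, if anything falls off the work surface, if the arm or the gripper's body presses on something with over 40 N, if the wrist force passes 120 N, or if a joint passes its speed limit or range.

ROBOT

A 6-joint arm with a two-finger parallel gripper is mounted at the origin on the work surface. World frame = base frame: x ahead of the robot, y to its left, z up, the work surface at z = 0. Lengths are in m, angles in degrees, forces in N, time in s.
With the tool pointing down it reaches from about 0.3 to 0.75 m from the base axis. Payload 8.5 kg.
Tool frame: the origin (TCP) lies at the very end of the fingers, on their centre line; the grasp point (between the pads) lies 19 mm behind it; z points along the fingers, y is the line along which they close (so a half turn about z gives the same grasp; the last joint's range is limited). The gripper opens to 85 mm and grips with 20 to 120 N. Pads are 22 mm wide; open, the fingers measure 114 mm over their backs; the gripper's body (76 mm by 85 mm) begins 54 mm behind the grasp point. The pads swing forward as they close: fully open they stand 13 mm farther back than shut.
Start: joints at [-83.383, 21.807, 74.336, -0, 83.858, -12.336], TCP at [0.179, -0.52, 0.231] pointing down, gripper open.
Joint ranges: [-178.18, 178.18], [-50.72, 133.34], [12.68, 142.11], [-81.47, 261.47], [9.98, 163.14], [-165.26, 165.26]. Speed limits (degrees/s): [136.94, 136.94, 180, 180, 180, 180].

INTERFACE

Orientations are given as a 3x3 rotation matrix whose columns are the frame's x, y, z axes.
In Python, from rig import observe, cams, ticket gives the robot as it stands.
- The arm moves only by the tool move_arm, never from a script. Its arguments are lists of equal length, an entry for each row: "jaw": the finger opening in cm, from 0 to 8.54; "dp": the shift along the tool's x, y, z in cm, a list of three; "turn": the turn, a rotation vector about the tool's x, y, z in rad, a list of three. In form: {"jaw": [jaw, ...], "dp": [[tx, ty, tz], ...], "turn": [[wx, wy, wz], ...]}. A call has 1 to 12 rows; each row shifts and turns the commanded pose from where the row before left it, along the tool's axes as they then stand; what a row does not reach is not made up. A row lasts 1/12 s, in which the tool goes at most 41.7 mm and 7.16 degrees, less where a joint would pass 70% of its speed; a pose out of reach is approached as far as the arm can. A call is refused whole if a number of a shift passes 4.17 or a number of a turn 0.125, either way. A call with a gripper value outside its range is refused whole. The fingers move at their own pace and stop on an object; "force" is the grip in N (left out, the last holds). Time passes only in rows, so rows that do not move let the fingers close. It gives the time, the measured TCP pose, the force, the opening and the grip force at its end, in the units of the state.
- observe(): the state, without advancing time (a new reading comes with each control period).
- cams.get_image(name): name is "side" or "top" or "wrist"; returns (picture, depth): 480x640x3 uint8, red, green, blue; 480x640 float32, m along the optical axis (not along the pixel's ray), 0 where there is no reading.
- cams.calibration(name): a dict with "vertical_fov" (degrees; the focal length in pixels is half the picture's height over the tangent of half this angle, whatever the lens; pixels are square), "cx", "cy" (the principal point, pixels), "view" (4x4, takes a point from world to camera coordinates); the wrist camera has in their place "tool_from_camera" (4x4, takes a point from camera to tool coordinates, whose origin is the TCP and whose axes are the flange's). Camera axes: x right, y up, looking along -z (the intrinsics and any distortion apply to the point x, -y, -z); pixel columns grow to the right and rows downward; lengths in m; the calibration is good to about 2 mm. A picture is of the moment at which its call begins: read the wrist's pose just before it. calibration takes no time and is no camera call.
- ticket.close_job(): hands the job in; it is judged then, once.
Trained networks look in the newest picture that a camera, given by its name, has taken for a name from the list of things; names that differ only in an ending like _2 or _b are one class to them, and where a whole thing is asked for, a point or a joint stands for the part that bears it (a point fixed in the world has none). Each returns a list of dicts, best first, with "p" (0 to 1); they miss things now and then, are a little off and sometimes report something else, mostly with a low value. They report only what shows in the picture. A call takes as long as a camera call. They do not tell look-alikes from the thing itself.
- cams.spot_in(camera, query): "box" ([centre column, centre row, width, height] as shares, 0 to 1, of the picture: columns of its width, rows of its height, round what is visible of it).
- cams.outline_of(camera, query): "mask" (480x640 bool, what is visible of it) and "box" ([centre column, centre row, width, height] as shares, 0 to 1, of the picture: columns of its width, rows of its height, round what is visible of it).
- cams.mark_of(camera, query): "location" ([column, row] as shares, 0 to 1, of the picture: columns of its width, rows of its height: a listed point, or the origin of a listed thing).
The state is a dict: "time_s": time; "q": joint angles; "qvel": joint speeds; "joint_efforts": joint torques, N m; "position": TCP position; "tool_rot": TCP orientation; "ft_force": force on the tool from outside, world axes, zero at the start; "wrist_torque": the same for the moment, N m; "grip_width": finger opening in m; "gripper_force": force on a finger pad.
Only numpy, scipy, OpenCV 4.12 (cv2) and the standard library are available. Lean on these libraries where they do the work, as an engineer would, in place of code of your own. Each camera call takes 0.05 s, during which the arm holds its last target. There are 200 camera calls.

## Working session

There is one attempt and no reset: what is moved stays moved. The work goes in short steps, Python scripts to look and compute and a tool call to move; the robot and the scene stay as the last step left them, time stands still between calls to the robot, and variables do not carry over. Pictures are saved under pics/ and viewed, at most 10 in all, crops included, and the job is handed in when it is done.

Besides the shell and the picture viewer there is one more tool, called after "Call:" as name(argument=value, ...), one argument or row to a line, values as JSON. move_arm: Moves the arm, as the interface text tells. Its arguments: {"type":"object","properties":{"jaw":{"type":"array","items":{"type":"number"}},"dp":{"type":"array","items":{"type":"array","items":{"type":"number"}}},"turn":{"type":"array","items":{"type":"array","items":{"type":"number"}}},"force":{"type":"number"}},"required":["jaw","dp","turn"]}

```bash
ls; mkdir -p pics; cat > h.py <<'E'
import numpy as np, cv2
from rig import observe, cams, ticket
def K(n):
    c=cams.calibration(n); f=240/np.tan(np.radians(c["vertical_fov"])/2); return f,c["cx"],c["cy"],c
def c2w(n,st=None):
    f,cx,cy,c=K(n)
    if n=="wrist":
        T=np.eye(4);T[:3,:3]=st["tool_rot"];T[:3,3]=st["position"];return T@np.array(c["tool_from_camera"])
    return np.linalg.inv(np.array(c["view"]))
def cloud(n,d,T):
    f,cx,cy,_=K(n); v,u=np.mgrid[:480,:640]
    p=np.stack([(u-cx)/f*d,-(v-cy)/f*d,-d],-1); return p@T[:3,:3].T+T[:3,3]
E
python3 - <<'E'
from h import *
for n in("side","top"):
    im,d=cams.get_image(n); cv2.imwrite(f"pics/{n}0.png",im[:,:,::-1]); np.save(f"{n}0.npy",d)
    print(n,{k:v for k,v in cams.calibration(n).items() if k!="view"},c2w(n).round(3).tolist())
    for q in("tall_plate_center","short_plate_center","easel_mid","slot_floor","jaw_post","clamp"):
        for r in cams.mark_of(n,q)[:3]:
            print(n,q,round(r["p"],2),(np.array(r["location"])*[640,480]).round(1))
E
```

```text
pics
side {'vertical_fov': 44.5269177971324, 'cx': 318.40562857190764, 'cy': 241.5704841384916} [[0.998, 0.023, -0.058, 0.622], [-0.059, 0.637, -0.769, -0.989], [0.02, 0.771, 0.637, 0.882], [0.0, 0.0, 0.0, 1.0]]
side tall_plate_center 0.57 [237.3 311.2]
side tall_plate_center 0.56 [277.5 199.5]
side short_plate_center 0.58 [286.  178.3]
side easel_mid 0.71 [290.5 203.4]
side slot_floor 0.92 [388.2 420.1]
side slot_floor 0.79 [404.3 299.5]
side slot_floor 0.59 [284.6 323.9]
side jaw_post 0.91 [382.9 287.7]
side jaw_post 0.83 [236.3 311.5]
side jaw_post 0.56 [360.4 398.2]
side clamp 0.9 [387.6 418.4]
side clamp 0.77 [405.8 307.1]
top {'vertical_fov': 54.723522550055684, 'cx': 314.3642063475371, 'cy': 243.99569653028624} [[0.029, 0.995, -0.091, 0.612], [-1.0, 0.029, -0.003, 0.01], [-0.0, 0.091, 0.996, 1.194], [0.0, 0.0, 0.0, 1.0]]
top tall_plate_center 0.63 [262.8 280.9]
top short_plate_center 0.75 [213.3 278.9]
top easel_mid 0.77 [242.1 271.5]
top slot_floor 0.87 [392.  288.8]
top slot_floor 0.74 [480. 218.]
top slot_floor 0.68 [374.6 187.1]
top jaw_post 0.98 [396.2 325.1]
top jaw_post 0.96 [379.9 205.7]
top jaw_post 0.77 [482.  241.4]
top clamp 0.96 [374.7 190.2]
top clamp 0.88 [475.7 221.4]
top clamp 0.74 [396.6 289.3]
```

View pics/side0.png

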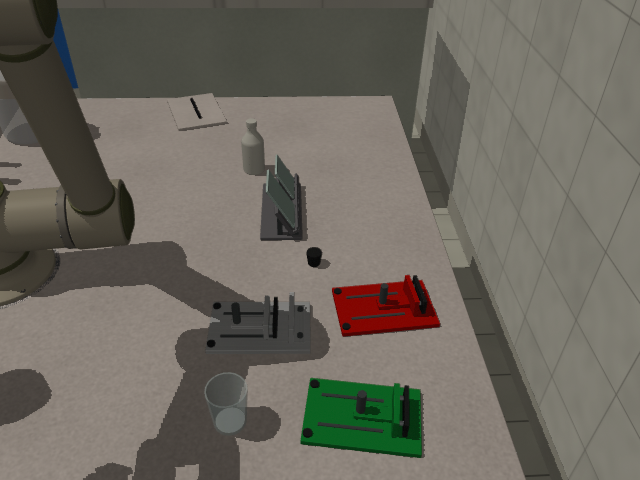

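View pics/top0.png

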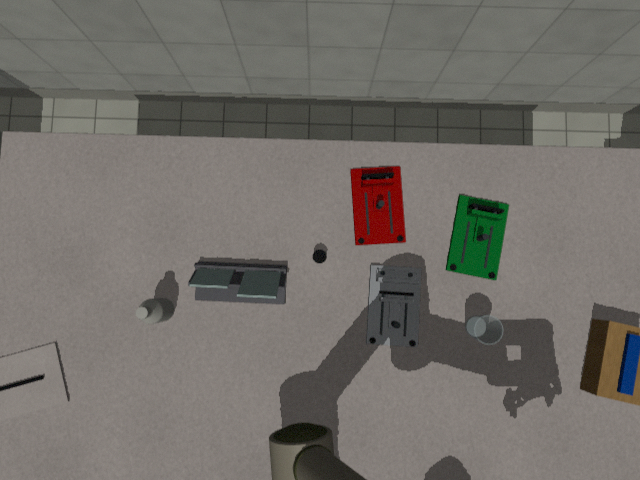

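Candidates, clamp: grey at top (396,305), against the look-alikes red (378,205) and green (480,235). I take the grey one. Plates: top right bay (262,283), which reaches farther towards the robot, and left bay (213,278). I take the right one as the tall plate and check that by its depth.

```bash
python3 - <<'E'
from h import *
T=c2w("top"); d=np.load("top0.npy"); P=cloud("top",d,T)
S=cloud("side",np.load("side0.npy"),c2w("side"))
f,cx,cy,_=K("top")
print("bench z",np.median(P[330:380,300:360,2]) , np.median(S[380:420,100:140,2]))
for name,(r0,r1,c0,c1) in dict(L=(266,290,195,238),R=(268,298,236,284)).items():
    for nm,Q in(("top",P[r0:r1,c0:c1].reshape(-1,3)),):
        Q=Q[(Q[:,2]>.045)]
        for _ in range(4):
            m=np.median(Q,0) if _==0 else Q.mean(0); n=np.linalg.svd(Q-m,full_matrices=False)[2][2]
            Q=Q[abs((Q-m)@n)<(.02,.01,.005,.005)[_]]
        n*=np.sign(n[2]); print(name,len(Q),"n",n.round(3),"mean",m.round(4),Q.min(0).round(3),Q.max(0).round(3))
# clamp base & parts heights
R=P[255:352,360:428]; 
H=R[...,2]
base=(H>.007)&(H<.016); 
cnt=max(cv2.findContours(base.astype(np.uint8),0,1)[0],key=cv2.contourArea)
xy=R[base][:,:2]; rect=cv2.minAreaRect((xy*1000).astype(np.float32)); print("base rect",rect, base.sum())
for lo,hi in((.018,.03),(.045,.058),(.06,.075)):
    m=(H>lo)&(H<hi); q=R[m]; print(lo,m.sum(),q.mean(0).round(4),q.min(0).round(4),q.max(0).round(4))
for nm in("jaw_post","slot_floor","easel_mid","tall_plate_center"):
    pass
a=cv2.imread("pics/top0.png")[245:355,180:430]; cv2.imwrite("pics/crop1.png",cv2.resize(a,None,fx=3.2,fy=3.2,interpolation=2))
def ray(n,u,v,z):
    f,cx,cy,_=K(n);T=c2w(n);dv=T[:3,:3]@np.array([(u-cx)/f,-(v-cy)/f,-1]);return T[:3,3]+dv*(z-T[2,3])/dv[2]
print("post",ray("top",396.2,325.1,.05),"side",ray("side",236.3,311.5,.05)); print("slot",ray("top",392,288.8,.012),ray("side",284.6,323.9,.012)); print("easel",ray("top",242.1,271.5,.028),ray("side",290.5,203.4,.028))
np.save("topP.npy",P)
E
```

```text
bench z -0.0009176047880464777 -8.196779037961122e-05
L 608 n [ 0.861 -0.057  0.505] mean [0.6233 0.2495 0.0758] [0.604 0.195 0.045] [0.644 0.303 0.107]
R 784 n [ 0.876 -0.009  0.482] mean [0.6125 0.142  0.0922] [0.589 0.085 0.045] [0.635 0.202 0.136]
base rect ((580.5410766601562, -199.422119140625), (144.00192260742188, 218.92738342285156), 87.62804412841797) 2903
0.018 386 [ 0.596  -0.1924  0.0208] [ 0.48   -0.2437  0.018 ] [ 0.661  -0.1286  0.0285]
0.045 416 [ 0.6088 -0.1934  0.0525] [ 0.524  -0.2439  0.0451] [ 0.6402 -0.1454  0.0578]
0.06 37 [ 0.5273 -0.1899  0.0664] [ 0.5202 -0.1962  0.0612] [ 0.5347 -0.1833  0.0705]
post [ 0.52359536 -0.19223517  0.05      ] side [ 0.52675427 -0.19185     0.05      ]
slot [ 0.61140714 -0.18712741  0.012     ] [ 0.61961378 -0.19320808  0.012     ]
easel [0.64377523 0.19247476 0.028     ] [0.64025118 0.19229444 0.028     ]
```

View pics/crop1.png

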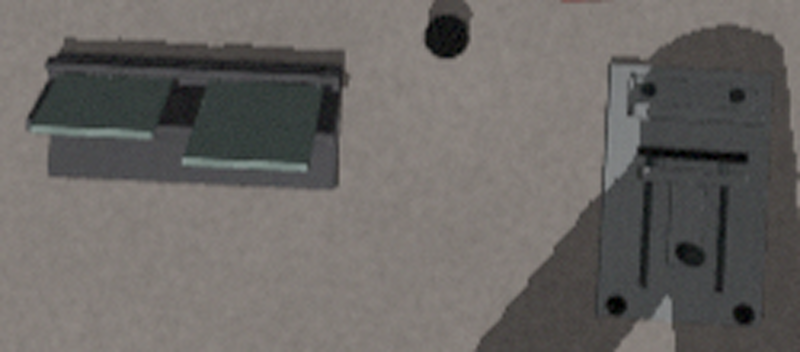

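The crop shows the right-bay plate is clearly the longer one, with its top edge at crop (183-308, 165). The grey clamp has its black pad at (695,155), its post at (690,252) and its wall towards the top, so clamp +x points away from the robot.

```bash
cat >> h.py <<'E'
from scipy.spatial.transform import Rotation as Ro
def plan(p,R=None):
    s=observe(); R0=np.array(s["tool_rot"]); d=R0.T@(np.array(p)-s["position"])*100
    rv=np.zeros(3) if R is None else Ro.from_matrix(R0.T@R).as_rotvec()
    print("t",round(s["time_s"],2),"pos",np.round(s["position"],4),"dp cm",d.round(2),"turn rad",rv.round(3))
def frame(y,z):
    z=np.array(z)/np.linalg.norm(z); y=np.array(y)-z*np.dot(y,z); y/=np.linalg.norm(y); return np.stack([np.cross(y,z),y,z],1)
E
python3 - <<'E'
from h import *
s=observe();print(np.round(s["tool_rot"],3)); print({k:np.round(v,3).tolist() for k,v in cams.calibration("wrist").items()},s["grip_width"],s["ft_force"])
R=frame([1,-.02,0],[0,0,-1]); R2=frame([-1,.02,0],[0,0,-1])
plan([.5,-.19,.3],R);plan([.5,-.19,.3],R2)
E
```

```text
[[ 0.946  0.325 -0.   ]
 [ 0.325 -0.946 -0.   ]
 [-0.     0.    -1.   ]]
{'vertical_fov': 67.169, 'cx': 321.379, 'cy': 235.696, 'tool_from_camera': [[0.0, 0.946, 0.323, 0.083], [1.0, -0.0, -0.0, 0.0], [-0.0, 0.323, -0.946, -0.142], [0.0, 0.0, 0.0, 1.0]]} 0.08556352931494826 [-0.25594582 -0.29938663  0.16272682]
t 0.7 pos [ 0.1786 -0.5202  0.2313] dp cm [ 41.12 -20.79  -6.87] turn rad [ 0.    0.   -1.22]
t 0.7 pos [ 0.1786 -0.5202  0.2313] dp cm [ 41.12 -20.79  -6.87] turn rad [ 0.    -0.     1.922]
```

Call:
move_arm(
  jaw=[8.5,8.5,8.5,8.5,8.5,8.5,8.5,8.5,8.5,8.5,8.5],
  dp=[
    [0,0,-0.7],
    [0,0,-0.7],
    [0,0,-0.7],
    [0,0,-0.7],
    [0,0,-0.7],
    [0,0,-0.7],
    [0,0,-0.7],
    [0,0,-0.7],
    [0,0,-0.7],
    [0,0,-0.7],
    [0,0,0],
  ],
  turn=[
    [0,0,-0.122],
    [0,0,-0.122],
    [0,0,-0.122],
    [0,0,-0.122],
    [0,0,-0.122],
    [0,0,-0.122],
    [0,0,-0.122],
    [0,0,-0.122],
    [0,0,-0.122],
    [0,0,-0.122],
    [0,0,0],
  ],
)

```text
time_s: 1.62
position: [0.1787, -0.5205, 0.3026]
tool_rot: [[0.016, 1.0, 0.0], [1.0, -0.016, -0.002], [-0.002, 0.0, -1.0]]
ft_force: [0.7, 0.6, -0.5]
grip_width: 0.0854
gripper_force: 0.0
```

Call:
move_arm(
  jaw=[8.5,8.5,8.5,8.5,8.5,8.5,8.5,8.5,8.5,8.5,8.5,8.5],
  dp=[
    [2.0,3.33,0],
    [2.0,3.33,0],
    [3.6,3.33,0],
    [3.6,3.33,0],
    [3.6,3.33,0],
    [3.6,3.33,0],
    [3.6,3.33,0],
    [3.6,3.33,0],
    [3.6,3.33,0],
    [3.6,3.33,0],
    [3.6,3.33,0],
    [3.6,3.33,0],
  ],
  turn=[
    [0,0,0],
    [0,0,0],
    [0,0,0],
    [0,0,0],
    [0,0,0],
    [0,0,0],
    [0,0,0],
    [0,0,0],
    [0,0,0],
    [0,0,0],
    [0,0,0],
    [0,0,0],
  ],
)

```text
time_s: 2.62
position: [0.5361, -0.1794, 0.301]
tool_rot: [[0.024, 1.0, -0.0], [1.0, -0.024, 0.0], [0.0, -0.0, -1.0]]
ft_force: [0.1, 0.4, 0.5]
grip_width: 0.0848
gripper_force: 0.0
```

Call:
move_arm(
  jaw=[8.5,8.5,8.5],
  dp=[
    [0,0,0],
    [0,0,0],
    [0,0,0],
  ],
  turn=[
    [0,0,0],
    [0,0,0],
    [0,0,0],
  ],
)

```text
time_s: 2.87
position: [0.5347, -0.1815, 0.3009]
tool_rot: [[0.022, 1.0, -0.001], [1.0, -0.022, 0.0], [0.0, -0.001, -1.0]]
ft_force: [-0.4, -0.6, 0.6]
grip_width: 0.0848
gripper_force: 0.0
```

Call:
move_arm(
  jaw=[8.5,8.5,8.5,8.5],
  dp=[
    [3.0,2.2,0],
    [3.0,2.2,0],
    [0,0,0],
    [0,0,0],
  ],
  turn=[
    [0,0,0],
    [0,0,0],
    [0,0,0],
    [0,0,0],
  ],
)

```text
time_s: 3.2
position: [0.5801, -0.1225, 0.3011]
tool_rot: [[0.021, 1.0, -0.0], [1.0, -0.021, -0.0], [-0.0, -0.0, -1.0]]
ft_force: [0.1, -0.7, -0.2]
grip_width: 0.0849
gripper_force: 0.0
```

```bash
python3 - <<'E'
from h import *
s=observe(); im,d=cams.get_image("wrist"); cv2.imwrite("pics/w1.png",im[:,:,::-1])
P=cloud("wrist",d,c2w("wrist",s)); np.save("w1P.npy",P)
print(s["position"],s["qvel"].round(2) if hasattr(s["qvel"],"round") else s["qvel"])
for q in("jaw_post","slot_floor"):
    for r in cams.mark_of("wrist",q)[:2]:
        u,v=np.array(r["location"])*[640,480]; print(q,r["p"],u,v,P[int(v),int(u)])
E
```

```text
[ 0.58009683 -0.12249532  0.30105613] [-2.16 -0.84  0.9  -0.42 -0.05 -0.88]
jaw_post 0.93 272.512 249.88799999999998 [ 0.52353463 -0.18294093  0.06636194]
jaw_post 0.93 533.376 208.32 [ 0.81384636 -0.14479009  0.05476207]
slot_floor 0.96 558.208 193.008 [ 0.86149702 -0.13645028  0.01961447]
slot_floor 0.76 350.72 241.488 [ 0.61480973 -0.19524305  0.01076704]
```

View pics/w1.png

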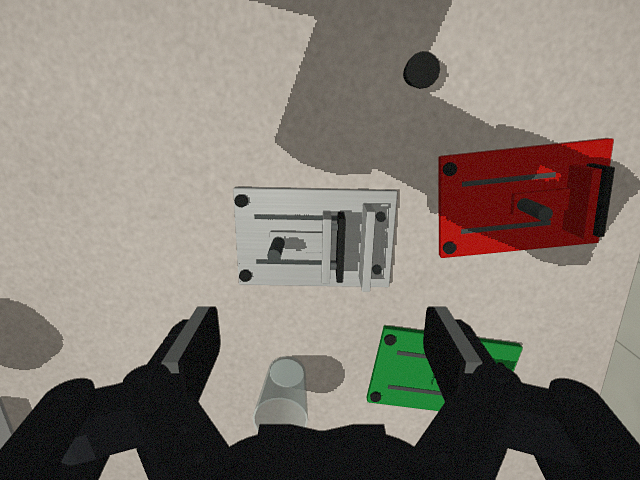

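The wrist view shows the grey clamp: base corners at about (235,187), (398,190), (391,288) and (238,283), post at (277,245), pad at (341,245), wall at (370,247). The slot between pad and wall is open.

```bash
python3 - <<'E'
from h import *
P=np.load("w1P.npy"); im=cv2.imread("pics/w1.png")
R=P[180:295,225:405]; z=R[...,2]
m=((z>.006)&(z<.08)).astype(np.uint8); n,l,st,_=cv2.connectedComponentsWithStats(m); k=1+st[1:,4].argmax(); m=l==k
q=R[m]; r=cv2.minAreaRect((q[(q[:,2]<.017)][:,:2]*1000).astype(np.float32)); print("base",r,m.sum())
b=q[(q[:,2]>.0085)&(q[:,2]<.015)][:,:2]; print("1-99pct",np.percentile(b,[.5,99.5],0).round(4).tolist(), np.median(q[(q[:,2]<.017)][:,2]))
for nm,lo,hi,x0,x1 in(("post",.06,.075,.45,.56),("carr",.04,.06,.56,.592),("pad",.042,.056,.592,.625),("wall",.048,.06,.625,.67)):
    w=q[(q[:,2]>lo)&(q[:,2]<hi)&(q[:,0]>x0)&(q[:,0]<x1)]
    if len(w)<4: print(nm,len(w)); continue
    c=w[:,:2].mean(0); f=np.polyfit(w[:,1],w[:,0],1); print(nm,len(w),c.round(4),"z",w[:,2].mean().round(4),w.min(0).round(4),w.max(0).round(4),"x at ctr, slope",f[0].round(3))
h=np.histogram(q[q[:,2]>.042][:,0],np.arange(.5,.68,.004)); print([(round(a,3),c) for a,c in zip(h[1],h[0]) if c])
E
```

```text
base ((569.5650634765625, -191.95367431640625), (130.3786163330078, 200.23252868652344), 87.63639068603516) 15300
1-99pct [[0.4705, -0.2569], [0.6691, -0.1254]] 0.011894005174087063
post 170 [ 0.5255 -0.1892] z 0.0666 [ 0.5175 -0.1976  0.0601] [ 0.533  -0.182   0.0693] x at ctr, slope 0.045
carr 582 [ 0.5841 -0.1892] z 0.0534 [ 0.5784 -0.2327  0.0401] [ 0.5903 -0.1525  0.0561] x at ctr, slope 0.039
pad 471 [ 0.6008 -0.1908] z 0.0504 [ 0.5954 -0.2332  0.0425] [ 0.6061 -0.1532  0.0535] x at ctr, slope 0.038
wall 745 [ 0.6323 -0.1919] z 0.0535 [ 0.626 -0.245  0.048] [ 0.6393 -0.1445  0.0558] x at ctr, slope 0.039
[(np.float64(0.516), np.int64(26)), (np.float64(0.52), np.int64(58)), (np.float64(0.524), np.int64(75)), (np.float64(0.528), np.int64(65)), (np.float64(0.532), np.int64(21)), (np.float64(0.576), np.int64(60)), (np.float64(0.58), np.int64(224)), (np.float64(0.584), np.int64(228)), (np.float64(0.588), np.int64(64)), (np.float64(0.592), np.int64(3)), (np.float64(0.596), np.int64(168)), (np.float64(0.6), np.int64(254)), (np.float64(0.604), np.int64(46)), (np.float64(0.624), np.int64(108)), (np.float64(0.628), np.int64(306)), (np.float64(0.632), np.int64(279)), (np.float64(0.636), np.int64(115))]
```

The clamp base measures 130 x 200 mm, as it should. Its origin is about (0.6146, -0.1938), yaw -2.3°, with the pad face at about -9 mm and the wall face at about +13 mm. Now to the tall plate.

Call:
move_arm(
  jaw=[8.5,8.5,8.5,8.5,8.5,8.5,8.5,8.5,8.5,8.5,8.5],
  dp=[
    [2.9,-0.5,0],
    [2.9,-0.5,0],
    [2.9,-0.5,0],
    [2.9,-0.5,0],
    [2.9,-0.5,0],
    [2.9,-0.5,0],
    [2.9,-0.5,0],
    [2.9,-0.5,0],
    [2.9,-0.5,0],
    [0,0,0],
    [0,0,0],
  ],
  turn=[
    [-0.058,0,0],
    [-0.058,0,0],
    [-0.058,0,0],
    [-0.058,0,0],
    [-0.058,0,0],
    [-0.058,0,0],
    [-0.058,0,0],
    [-0.058,0,0],
    [-0.058,0,0],
    [0,0,0],
    [0,0,0],
  ],
)

```text
time_s: 4.27
position: [0.5413, 0.1396, 0.2912]
tool_rot: [[0.019, 0.867, 0.498], [1.0, -0.017, -0.01], [-0.0, 0.498, -0.867]]
ft_force: [0.1, -0.4, 0.8]
grip_width: 0.0847
gripper_force: 0.0
```

```bash
python3 - <<'E'
from h import *
plan([.535,.142,.213],frame([.866,-.02,.5],[.5,0,-.866]))
E
```

```text
t 4.27 pos [0.5413 0.1396 0.2912] dp cm [ 0.23 -4.44  6.47] turn rad [-0.002  0.01   0.003]
```

Call:
move_arm(
  jaw=[8.5,8.5,8.5,8.5,8.5],
  dp=[
    [0.1,-1.5,2.2],
    [0.1,-1.5,2.2],
    [0,-1.4,2.1],
    [0,0,0],
    [0,0,0],
  ],
  turn=[
    [0,0,0],
    [0,0,0],
    [0,0,0],
    [0,0,0],
    [0,0,0],
  ],
)

```text
time_s: 4.68
position: [0.537, 0.1401, 0.2128]
tool_rot: [[0.022, 0.867, 0.497], [1.0, -0.019, -0.011], [-0.0, 0.497, -0.868]]
ft_force: [-0.1, 0.5, -0.1]
grip_width: 0.0847
gripper_force: 0.0
```

```bash
python3 - <<'E'
from h import *
s=observe(); im,d=cams.get_image("wrist"); cv2.imwrite("pics/w2.png",im[:,:,::-1])
P=cloud("wrist",d,c2w("wrist",s)); np.save("w2P.npy",P); print(s["position"])
for r in cams.outline_of("wrist","tall_plate_center")[:3]:
    m=r["mask"]; print(r["p"],(np.array(r["box"])*[640,480,640,480]).round(),m.sum())
    Q=P[cv2.erode(m.astype(np.uint8),np.ones((3,3)))>0]
    for t in(.01,.004,.003):
        c=np.median(Q,0); n=np.linalg.svd(Q-Q.mean(0),full_matrices=False)[2][2]; Q=Q[abs((Q-Q.mean(0))@n)<t]
    n*=np.sign(n[2]); up=np.array([0,0,1])-n*n[2]; up/=np.linalg.norm(up); y=np.cross(up,n)
    c=Q.mean(0); a=(Q-c)@up; b=(Q-c)@y
    print("n",n.round(3),"c",c.round(4),"up",np.percentile(a,[.5,99.5]).round(4),"y",np.percentile(b,[.5,99.5]).round(4),"yax",y.round(3))
    top=c+up*np.percentile(a,99.5)+y*np.percentile(b,[.5,99.5]).mean(); print("top mid upper face",top.round(4),"bottom ctr midplane",(top-.12*up-.003*n).round(4))
E
```

```text
[0.53696211 0.14013698 0.21282298]
0.74 [324. 222.   7. 145.] 1187
n [ 0.865 -0.011  0.502] c [0.5868 0.1507 0.1298] up [-0.0861  0.2389] y [-0.051   0.0725] yax [0.012 1.    0.   ]
top mid upper face [0.467  0.1629 0.3363] bottom ctr midplane [0.5247 0.1622 0.2311]
```

View pics/w2.png

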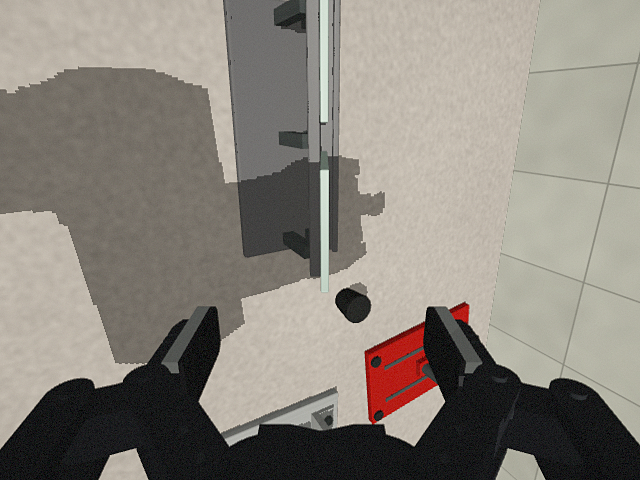

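Seen along its plane, the tall plate's top edge is the bright strip at columns 321-328, rows 170-292. The short plate's edge lies above it, at rows 0-122. I'll measure the tall plate's strip.

```bash
python3 - <<'E'
from h import *
P=np.load("w2P.npy"); g=cv2.imread("pics/w2.png").min(2).astype(int)
s=observe(); R=np.array(s["tool_rot"])
for r in range(160,300,14):
    cs=np.where(g[r,310:340]>190)[0]+310
    if len(cs): print(r,cs.min(),cs.max(),P[r,cs].mean(0).round(4) , g[r,cs].mean())
    else: print(r,g[r,312:338])
rows=range(178,286); pts=[]
for r in rows:
    cs=np.where(g[r,316:334]>185)[0]+316
    if len(cs)>2: pts+=list(P[r,cs])
pts=np.array(pts); pts=pts[(pts[:,2]>.11)&(pts[:,2]<.15)]
m=np.median(pts,0); print(len(pts),m.round(4),np.percentile(pts,[2,98],0).round(4), "y->x slope",np.polyfit(pts[:,1],pts[:,0],1))
print("top edge in tool frame cm",((pts-s["position"])@R).mean(0).round(4))
E
```

```text
160 [139 140 138 138 139 136 144 114  72  99  98  97  96 103  99  93  62  66
  69  68  49  63  78  70  61  60]
174 321 328 [0.5868 0.1836 0.1314] 212.75
188 321 327 [0.586  0.1745 0.1317] 212.57142857142858
202 321 327 [0.5861 0.1649 0.1314] 211.42857142857142
216 321 327 [0.5856 0.1552 0.1319] 210.14285714285714
230 321 327 [0.5851 0.1454 0.1323] 206.28571428571428
244 321 327 [0.5853 0.1349 0.1317] 203.14285714285714
258 321 327 [0.5852 0.1243 0.1315] 201.0
272 321 327 [0.5848 0.1136 0.1319] 198.0
286 322 327 [0.5851 0.1023 0.1318] 195.33333333333334
760 [0.5855 0.1457 0.1318] [[0.583  0.1046 0.13  ]
 [0.5883 0.1802 0.1336]] y->x slope [0.01986559 0.58267659]
top edge in tool frame cm [ 0.0049 -0.0003  0.0957]
```

Call:
move_arm(
  jaw=[6,5,5,5,5,5,5,5,5,5],
  dp=[
    [0.2,0,1.8],
    [0,0,1.8],
    [0,0,1.8],
    [0,0,1.8],
    [0,0,1.8],
    [0,0,1.8],
    [0,0,1.8],
    [0,0,1.3],
    [0,0,0],
    [0,0,0],
  ],
  turn=[
    [0,0,0],
    [0,0,0],
    [0,0,0],
    [0,0,0],
    [0,0,0],
    [0,0,0],
    [0,0,0],
    [0,0,0],
    [0,0,0],
    [0,0,0],
  ],
)

```text
time_s: 5.62
position: [0.6066, 0.142, 0.0934]
tool_rot: [[0.021, 0.866, 0.5], [1.0, -0.018, -0.01], [0.0, 0.5, -0.866]]
ft_force: [1.4, -0.1, 0.8]
grip_width: 0.0499
gripper_force: 0.0
```

```bash
python3 - <<'E'
from h import *
s=observe(); R=np.array(s["tool_rot"]); print("top edge rel tool",(R.T@(np.array([.5855,.142,.1318])-s["position"])).round(4),s["grip_width"])
im,d=cams.get_image("wrist"); cv2.imwrite("pics/w3.png",im[:,:,::-1])
E
```

```text
top edge rel tool [-0.0004  0.0009 -0.0438] 0.049931453032356965
```

View pics/w3.png

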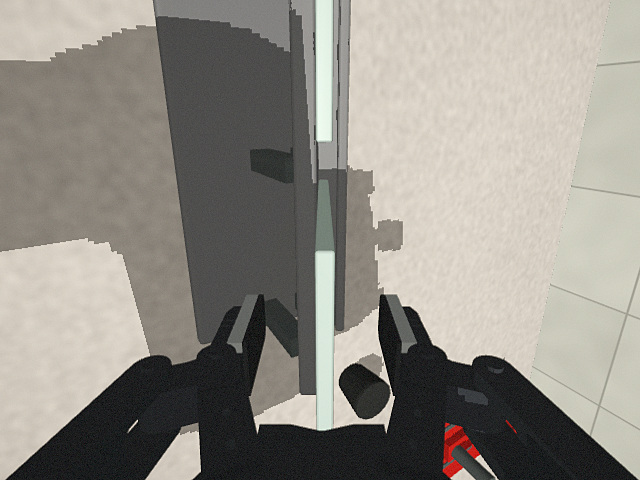

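The fingers straddle the plate (strip at column 324, fingers at 250 and 395), clear of the panel and the stopper. Closing, then drawing the plate out along its slope.

Call:
move_arm(
  jaw=[0,0,0,0,0,0,0,0,0,0,0],
  dp=[
    [0,0,0],
    [0,0,0],
    [0,0,0],
    [0,0,0],
    [0,0,0],
    [0,0,0],
    [0,0,0],
    [0,0,0],
    [0,0,0],
    [0,0,0],
    [0,0,0],
  ],
  turn=[
    [0,0,0],
    [0,0,0],
    [0,0,0],
    [0,0,0],
    [0,0,0],
    [0,0,0],
    [0,0,0],
    [0,0,0],
    [0,0,0],
    [0,0,0],
    [0,0,0],
  ],
  force=40,
)

```text
time_s: 6.58
position: [0.6071, 0.1424, 0.094]
tool_rot: [[0.02, 0.864, 0.503], [1.0, -0.017, -0.01], [0.0, 0.503, -0.865]]
ft_force: [0.7, 0.5, 6.4]
grip_width: 0.0058
gripper_force: 41.5
```

Call:
move_arm(
  jaw=[0,0,0,0,0,0,0,0,0,0,0],
  dp=[
    [0,0,-0.4],
    [0,0,-0.8],
    [0,0,-1.2],
    [0,0,-1.6],
    [0,0,-1.6],
    [0,0,-1.6],
    [0,0,-1.6],
    [0,0,-1.6],
    [0,0,-1.6],
    [0,0,-1.6],
    [0,0,-1.6],
  ],
  turn=[
    [0,0,0],
    [0,0,0],
    [0,0,0],
    [0,0,0],
    [0,0,0],
    [0,0,0],
    [0,0,0],
    [0,0,0],
    [0,0,0],
    [0,0,0],
    [0,0,0],
  ],
)

```text
time_s: 7.5
position: [0.5287, 0.1438, 0.224]
tool_rot: [[0.02, 0.868, 0.496], [1.0, -0.017, -0.01], [-0.0, 0.496, -0.868]]
ft_force: [0.2, 0.1, -1.5]
grip_width: 0.0051
gripper_force: 40.9
```

Call:
move_arm(
  jaw=[0,0,0,0,0,0,0,0,0,0],
  dp=[
    [-1.5,0,-0.5],
    [-2,0,-0.5],
    [-2.5,0,-0.5],
    [-2.5,0,-0.5],
    [-2.5,0,-0.5],
    [-2.5,0,-0.5],
    [-2.5,0,-0.5],
    [-2.5,0,-0.5],
    [-2.5,0,-0.5],
    [-2.5,0,-0.5],
  ],
  turn=[
    [0,0,0],
    [0,0,0],
    [0.06,0,0],
    [0.066,0,0],
    [0.066,0,0],
    [0.066,0,0],
    [0.066,0,0],
    [0.066,0,0],
    [0.066,0,0],
    [0.066,0,0],
  ],
)

```text
time_s: 8.33
position: [0.5079, -0.0918, 0.2707]
tool_rot: [[0.02, 1.0, -0.005], [1.0, -0.02, 0.001], [0.001, -0.005, -1.0]]
ft_force: [0.1, 0.0, -2.0]
grip_width: 0.0054
gripper_force: 40.8
```

```bash
python3 - <<'E'
from h import *
a=np.radians(-2.3); xa=np.array([np.cos(a),np.sin(a),0]); 
plan([.6166,-.1939,.21],frame(xa,[0,0,-1])); s=observe(); print(s["ft_force"],s["grip_width"],np.round(s["tool_rot"],3))
E
```

```text
t 8.33 pos [ 0.5079 -0.0918  0.2707] dp cm [-9.99 11.11  6.01] turn rad [-0.005 -0.001  0.02 ]
[ 0.05608963  0.00244381 -1.98678268] 0.005376076478442929 [[ 0.02   1.    -0.005]
 [ 1.    -0.02   0.001]
 [ 0.001 -0.005 -1.   ]]
```

Call:
move_arm(
  jaw=[0,0,0,0,0,0,0,0,0],
  dp=[
    [-2,2,0],
    [-2,2,1],
    [-2,2.5,1],
    [-2,2.5,2],
    [-2,2,2],
    [0,0,0],
    [0,0,0],
    [0,0,0],
    [0,0,0],
  ],
  turn=[
    [0,0,0.01],
    [0,0,0.01],
    [0,0,0],
    [0,0,0],
    [0,0,0],
    [0,0,0],
    [0,0,0],
    [0,0,0],
    [0,0,0],
  ],
)

```text
time_s: 9.08
position: [0.615, -0.1938, 0.2119]
tool_rot: [[0.039, 0.999, 0.001], [0.999, -0.039, -0.0], [-0.0, 0.001, -1.0]]
ft_force: [0.8, 0.7, -0.5]
grip_width: 0.0055
gripper_force: 40.9
```

```bash
python3 - <<'E'
from h import *
a=np.radians(-2.3); xa=np.array([np.cos(a),np.sin(a),0]); 
plan([.6166,-.1939,.21],frame(xa,[0,0,-1])); s=observe(); print(s["ft_force"])
im,d=cams.get_image("wrist"); im2,d2=cams.get_image("side")
P=cloud("wrist",d,c2w("wrist",s)); np.save("w4P.npy",P); S=cloud("side",d2,c2w("side"))
# plate in side/wrist cloud: points between clamp and gripper
for nm,C in(("wrist",P),("side",S)):
    q=C.reshape(-1,3); q=q[(abs(q[:,0]-.616)<.03)&(abs(q[:,1]+.194)<.06)&(q[:,2]>.11)&(q[:,2]<.19)]
    if len(q)<10: print(nm,len(q)); continue
    b=[(round(z,2),len(w),w[:,:2].mean(0).round(4).tolist(),w[:,:2].min(0).round(3).tolist(),w[:,:2].max(0).round(3).tolist()) for z in np.arange(.11,.19,.02) for w in[q[(q[:,2]>z)&(q[:,2]<z+.02)]] if len(w)>3]
    print(nm,len(q),"zmin",np.percentile(q[:,2],1).round(4)); [print(x) for x in b]
cv2.imwrite("pics/m4.png",np.hstack([im[:,:,::-1][100:480,140:540],cv2.resize(im2[:,:,::-1][150:390,180:430],(396,380))]))
E
```

```text
t 9.08 pos [ 0.615  -0.1938  0.2119] dp cm [-0.01  0.16  0.19] turn rad [0.001 0.    0.001]
[ 0.76022858  0.65955692 -0.51036275]
wrist 230 zmin 0.1369
(np.float64(0.13), 42, [0.6173, -0.1496], [0.615, -0.15], [0.62, -0.149])
(np.float64(0.15), 80, [0.6171, -0.1497], [0.614, -0.151], [0.62, -0.149])
(np.float64(0.17), 108, [0.6171, -0.1497], [0.614, -0.151], [0.62, -0.149])
side 120 zmin 0.137
(np.float64(0.13), 26, [0.6165, -0.2224], [0.613, -0.241], [0.619, -0.193])
(np.float64(0.15), 49, [0.616, -0.221], [0.611, -0.242], [0.62, -0.169])
(np.float64(0.17), 45, [0.6158, -0.2267], [0.612, -0.242], [0.62, -0.164])
```

View pics/m4.png

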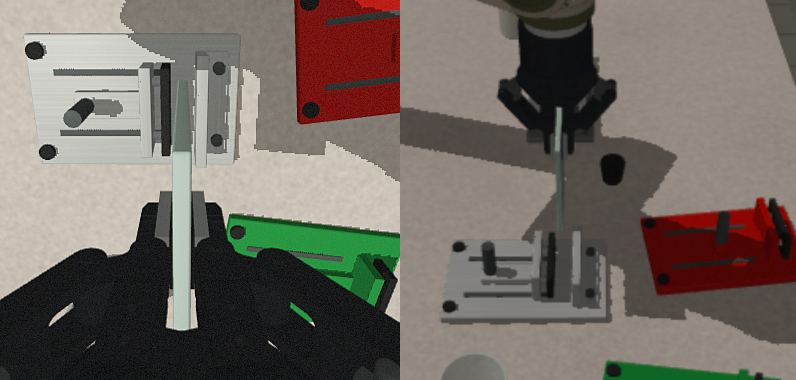

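The plate hangs upright. In the wrist half it is the strip at (181,150-330), and its lower end is above the gap between the pad (165,110) and the wall (200,110). The short plate is out of frame. Plate middle at (0.617,-0.195), bottom at about 0.136: lowering, slowly at the end.

Call:
move_arm(
  jaw=[0,0,0,0,0,0,0,0,0,0,0,0],
  dp=[
    [0,0,1],
    [0,0,1.3],
    [0,0,1.3],
    [0,0,1.3],
    [0,0,1.3],
    [0,0,1.3],
    [0,0,1.2],
    [0,0,1.0],
    [0,0,0.8],
    [0,0,0.6],
    [0,0,0.4],
    [0,0,0],
  ],
  turn=[
    [0,0,0],
    [0,0,0],
    [0,0,0],
    [0,0,0],
    [0,0,0],
    [0,0,0],
    [0,0,0],
    [0,0,0],
    [0,0,0],
    [0,0,0],
    [0,0,0],
    [0,0,0],
  ],
)

```text
time_s: 10.18
position: [0.6151, -0.1944, 0.0949]
tool_rot: [[0.04, 0.999, -0.001], [0.999, -0.04, 0.0], [0.0, -0.001, -1.0]]
ft_force: [-0.4, -1.0, -1.7]
grip_width: 0.0054
gripper_force: 40.9
```

Call:
move_arm(
  jaw=[0,0,0,0,0],
  dp=[
    [0,0,0.2],
    [0,0,0.2],
    [0,0,0.1],
    [0,0,0],
    [0,0,0],
  ],
  turn=[
    [0,0,0],
    [0,0,0],
    [0,0,0],
    [0,0,0],
    [0,0,0],
  ],
)

```text
time_s: 10.6
position: [0.6154, -0.1946, 0.0907]
tool_rot: [[0.04, 0.999, 0.0], [0.999, -0.04, -0.0], [-0.0, 0.0, -1.0]]
ft_force: [0.5, 0.4, -2.3]
grip_width: 0.0055
gripper_force: 40.9
```

Bottom is about 3 mm above the base, with no contact yet. I go on in 1 mm steps.

Call:
move_arm(
  jaw=[0,0,0,0,0],
  dp=[
    [0,0,0.1],
    [0,0,0],
    [0,0,0.1],
    [0,0,0],
    [0,0,0],
  ],
  turn=[
    [0,0,0],
    [0,0,0],
    [0,0,0],
    [0,0,0],
    [0,0,0],
  ],
)

```text
time_s: 11.02
position: [0.6153, -0.1946, 0.0886]
tool_rot: [[0.04, 0.999, -0.0], [0.999, -0.04, 0.0], [0.0, -0.0, -1.0]]
ft_force: [-0.4, 0.0, -1.7]
grip_width: 0.0055
gripper_force: 41.0
```

Call:
move_arm(
  jaw=[0,0,0,0],
  dp=[
    [0,0,0.05],
    [0,0,0.05],
    [0,0,0],
    [0,0,0],
  ],
  turn=[
    [0,0,0],
    [0,0,0],
    [0,0,0],
    [0,0,0],
  ],
)

```text
time_s: 11.35
position: [0.6155, -0.1945, 0.0884]
tool_rot: [[0.04, 0.999, 0.001], [0.999, -0.04, -0.0], [-0.0, 0.001, -1.0]]
ft_force: [-1.4, 1.3, 6.1]
grip_width: 0.0054
gripper_force: 41.9
```

Contact, about 8 N on the base. I ease off slightly and open.

Call:
move_arm(
  jaw=[0,0,0.7,1.0,1.5,2.0,2.5,2.5],
  dp=[
    [0,0,-0.04],
    [0,0,0],
    [0,0,0],
    [0,0,0],
    [0,0,0],
    [0,0,0],
    [0,0,0],
    [0,0,0],
  ],
  turn=[
    [0,0,0],
    [0,0,0],
    [0,0,0],
    [0,0,0],
    [0,0,0],
    [0,0,0],
    [0,0,0],
    [0,0,0],
  ],
  force=20,
)

```text
time_s: 12.02
position: [0.6153, -0.1946, 0.0879]
tool_rot: [[0.04, 0.999, -0.0], [0.999, -0.04, 0.0], [0.0, -0.0, -1.0]]
ft_force: [-0.7, 0.3, 0.1]
grip_width: 0.0251
gripper_force: 0.0
```

```bash
python3 - <<'E'
from h import *
s=observe(); im,d=cams.get_image("wrist"); P=cloud("wrist",d,c2w("wrist",s)); im2,d2=cams.get_image("side"); S=cloud("side",d2,c2w("side"))
for nm,C in(("wrist",P),("side",S)):
    q=C.reshape(-1,3); q=q[(abs(q[:,0]-.616)<.025)&(abs(q[:,1]+.194)<.06)]
    for z in np.arange(.06,.14,.01):
        w=q[(q[:,2]>z)&(q[:,2]<z+.01)]
        if len(w)>3: print(nm,round(z,2),len(w),np.median(w[:,:2],0).round(4),w.max(0).round(3),w.min(0).round(3))
print(s["grip_width"],s["ft_force"])
E
```

```text
wrist 0.06 61 [ 0.6172 -0.1504] [ 0.62 -0.15  0.07] [ 0.614 -0.151  0.06 ]
wrist 0.07 77 [ 0.6168 -0.1504] [ 0.62 -0.15  0.08] [ 0.614 -0.151  0.07 ]
wrist 0.08 110 [ 0.6172 -0.1505] [ 0.628 -0.15   0.09 ] [ 0.603 -0.193  0.08 ]
wrist 0.09 752 [ 0.6168 -0.1847] [ 0.641 -0.15   0.1  ] [ 0.591 -0.206  0.09 ]
wrist 0.1 1132 [ 0.6181 -0.1851] [ 0.641 -0.15   0.11 ] [ 0.591 -0.206  0.1  ]
wrist 0.11 1362 [ 0.6175 -0.1849] [ 0.641 -0.15   0.12 ] [ 0.591 -0.207  0.11 ]
wrist 0.12 1739 [ 0.6174 -0.1855] [ 0.641 -0.15   0.13 ] [ 0.591 -0.207  0.12 ]
wrist 0.13 5041 [ 0.6159 -0.1824] [ 0.641 -0.15   0.14 ] [ 0.591 -0.218  0.13 ]
wrist 0.14 1393 [ 0.6282 -0.183 ] [ 0.641 -0.18   0.15 ] [ 0.591 -0.203  0.14 ]
side 0.06 23 [ 0.6168 -0.2381] [ 0.62  -0.161  0.07 ] [ 0.611 -0.241  0.06 ]
side 0.07 25 [ 0.617 -0.236] [ 0.62  -0.153  0.08 ] [ 0.611 -0.243  0.071]
side 0.08 19 [ 0.6173 -0.2246] [ 0.631 -0.151  0.089] [ 0.597 -0.243  0.082]
side 0.09 61 [ 0.6155 -0.2055] [ 0.641 -0.198  0.1  ] [ 0.592 -0.243  0.09 ]
side 0.1 71 [ 0.6139 -0.2037] [ 0.641 -0.192  0.11 ] [ 0.592 -0.241  0.1  ]
side 0.11 74 [ 0.6141 -0.2029] [ 0.641 -0.183  0.12 ] [ 0.592 -0.243  0.11 ]
side 0.12 70 [ 0.6152 -0.2044] [ 0.641 -0.18   0.13 ] [ 0.592 -0.243  0.12 ]
side 0.13 131 [ 0.6149 -0.2067] [ 0.641 -0.171  0.14 ] [ 0.591 -0.241  0.13 ]
side 0.14 47 [ 0.6297 -0.2065] [ 0.641 -0.184  0.149] [ 0.591 -0.21   0.14 ]
0.025099173792944136 [-0.6644542   0.29122421  0.14264205]
```

The plate stands upright at x = 0.617. Now straight up, then over to the post.

Call:
move_arm(
  jaw=[2.5,2.5,2.5,2.5,2.5,2.5,2.5,2.5,2.5,2.5,2.5],
  dp=[
    [0,0,-0.4],
    [0,0,-0.8],
    [0,0,-1.0],
    [0,0,-1.2],
    [0,0,-1.2],
    [0,0,-1.2],
    [0,0,-1.2],
    [0,0,-1.2],
    [0,0,-1],
    [0,0,0],
    [0,0,0],
  ],
  turn=[
    [0,0,0],
    [0,0,0],
    [0,0,0],
    [0,0,0],
    [0,0,0],
    [0,0,0],
    [0,0,0],
    [0,0,0],
    [0,0,0],
    [0,0,0],
    [0,0,0],
  ],
)

```text
time_s: 13.03
position: [0.6154, -0.1946, 0.1807]
tool_rot: [[0.04, 0.999, 0.001], [0.999, -0.04, -0.001], [-0.001, 0.001, -1.0]]
ft_force: [-0.4, -0.1, -0.2]
grip_width: 0.025
gripper_force: 0.0
```

Call:
move_arm(
  jaw=[2.5,2.5,3,4,4,4,4],
  dp=[
    [0,-2,0],
    [0,-2,0],
    [0,-2,0],
    [0,-2,0],
    [0,-1,0],
    [0,0,0],
    [0,0,0],
  ],
  turn=[
    [0,0,0],
    [0,0,0],
    [0,0,0],
    [0,0,0],
    [0,0,0],
    [0,0,0],
    [0,0,0],
  ],
)

```text
time_s: 13.62
position: [0.5253, -0.191, 0.1798]
tool_rot: [[0.04, 0.999, -0.0], [0.999, -0.04, 0.0], [0.0, -0.0, -1.0]]
ft_force: [-0.0, -0.8, 0.8]
grip_width: 0.0403
gripper_force: 0.0
```

```bash
python3 - <<'E'
from h import *
a=np.radians(-2.3); xa=np.array([np.cos(a),np.sin(a),0]); plan([.5257,-.1902,.031],frame(xa,[0,0,-1]))
s=observe(); im,d=cams.get_image("wrist"); P=cloud("wrist",d,c2w("wrist",s)); im2,d2=cams.get_image("side"); S=cloud("side",d2,c2w("side"))
for nm,C in(("wrist",P),("side",S)):
    q=C.reshape(-1,3); q=q[(abs(q[:,0]-.616)<.025)&(abs(q[:,1]+.194)<.06)]
    for z in (.065,.085,.105,.125):
        w=q[(q[:,2]>z-.005)&(q[:,2]<z+.01)]
        if len(w)>3: print(nm,z,len(w),np.median(w[:,:2],0).round(4),w.max(0).round(3),w.min(0).round(3))
cv2.imwrite("pics/m5.png",np.hstack([im[:,:,::-1][100:480,140:540],cv2.resize(im2[:,:,::-1][150:390,180:430],(396,380))]))
q=P.reshape(-1,3);w=q[(q[:,2]>.06)&(q[:,2]<.072)&(abs(q[:,0]-.526)<.02)&(abs(q[:,1]+.19)<.02)];print("post",len(w),w.mean(0).round(4),w.min(0).round(4),w.max(0).round(4))
E
```

```text
t 13.62 pos [ 0.5253 -0.191   0.1798] dp cm [ 0.08  0.04 14.88] turn rad [-0. -0. -0.]
wrist 0.065 806 [ 0.6124 -0.1905] [ 0.619 -0.15   0.075] [ 0.61  -0.239  0.06 ]
wrist 0.085 1032 [ 0.6124 -0.1898] [ 0.62  -0.15   0.095] [ 0.61  -0.239  0.08 ]
wrist 0.105 1285 [ 0.6125 -0.189 ] [ 0.619 -0.15   0.115] [ 0.61 -0.24  0.1 ]
wrist 0.125 2695 [ 0.6135 -0.1895] [ 0.62  -0.15   0.134] [ 0.61 -0.24  0.12]
side 0.065 31 [ 0.6168 -0.2382] [ 0.62  -0.158  0.074] [ 0.611 -0.241  0.06 ]
side 0.085 33 [ 0.6155 -0.2367] [ 0.62  -0.151  0.094] [ 0.612 -0.242  0.08 ]
side 0.105 28 [ 0.6158 -0.2397] [ 0.618 -0.199  0.114] [ 0.612 -0.243  0.101]
side 0.125 128 [ 0.6153 -0.1994] [ 0.619 -0.148  0.135] [ 0.611 -0.242  0.12 ]
post 372 [ 0.5249 -0.1894  0.0667] [ 0.5175 -0.1978  0.06  ] [ 0.5326 -0.1823  0.069 ]
```

View pics/m5.png

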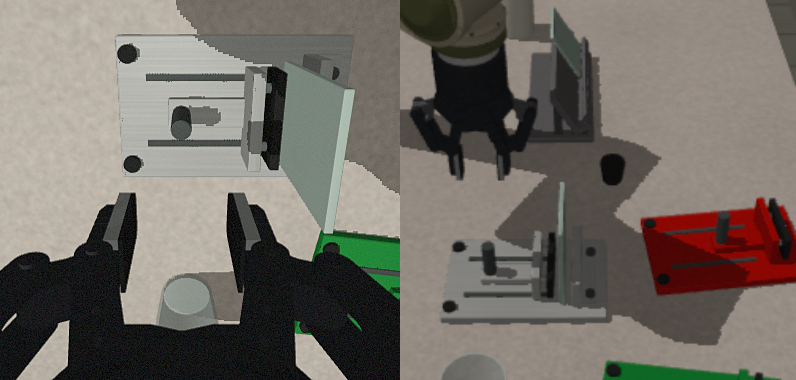

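The plate stands upright by itself in the slot (side half, (562,240)), and the fingers line up with the post at (181,122). Descending over the post.

Call:
move_arm(
  jaw=[4,4,4,4,4,4,4,4,4,4,4,4],
  dp=[
    [0.1,0,1],
    [0,0,1.8],
    [0,0,1.8],
    [0,0,1.8],
    [0,0,1.8],
    [0,0,1.8],
    [0,0,1.5],
    [0,0,1.2],
    [0,0,1],
    [0,0,0.8],
    [0,0,0.2],
    [0,0,0],
  ],
  turn=[
    [0,0,0],
    [0,0,0],
    [0,0,0],
    [0,0,0],
    [0,0,0],
    [0,0,0],
    [0,0,0],
    [0,0,0],
    [0,0,0],
    [0,0,0],
    [0,0,0],
    [0,0,0],
  ],
)

```text
time_s: 14.72
position: [0.5255, -0.1899, 0.0326]
tool_rot: [[0.04, 0.999, -0.001], [0.999, -0.04, 0.0], [0.0, -0.001, -1.0]]
ft_force: [-0.6, 0.7, -0.1]
grip_width: 0.0399
gripper_force: 0.0
```

Call:
move_arm(
  jaw=[1.5,1.5,1.5,1.5,1.5,1.5,1.5],
  dp=[
    [0,0,0],
    [0,0,0],
    [0,0,0],
    [0,0,0],
    [0,0,0],
    [0,0,0],
    [0,0,0],
  ],
  turn=[
    [0,0,0],
    [0,0,0],
    [0,0,0],
    [0,0,0],
    [0,0,0],
    [0,0,0],
    [0,0,0],
  ],
  force=30,
)

```text
time_s: 15.3
position: [0.5255, -0.1901, 0.0336]
tool_rot: [[0.04, 0.999, 0.001], [0.999, -0.04, -0.001], [-0.001, 0.001, -1.0]]
ft_force: [-0.9, 0.1, 5.8]
grip_width: 0.0157
gripper_force: 18.8
```

Call:
move_arm(
  jaw=[1.5,1.5,1.5,1.5,1.5,1.5,1.5,1.5],
  dp=[
    [0,0.1,0],
    [0,0.1,0],
    [0,0.1,0],
    [0,0.1,0],
    [0,0.1,0],
    [0,0.1,0],
    [0,0.1,0],
    [0,0.1,0],
  ],
  turn=[
    [0,0,0],
    [0,0,0],
    [0,0,0],
    [0,0,0],
    [0,0,0],
    [0,0,0],
    [0,0,0],
    [0,0,0],
  ],
)

```text
time_s: 15.97
position: [0.5327, -0.1904, 0.0336]
tool_rot: [[0.04, 0.999, -0.001], [0.999, -0.04, -0.0], [-0.0, -0.001, -1.0]]
ft_force: [-7.0, -0.4, 9.2]
grip_width: 0.0154
gripper_force: 19.2
```

Call:
move_arm(
  jaw=[1.5,1.5,1.5,1.5,1.5],
  dp=[
    [0,0.1,0],
    [0,0.1,0],
    [0,0.1,0],
    [0,0.1,0],
    [0,0.1,0],
  ],
  turn=[
    [0,0,0],
    [0,0,0],
    [0,0,0],
    [0,0,0],
    [0,0,0],
  ],
)

```text
time_s: 16.38
position: [0.5372, -0.1905, 0.0336]
tool_rot: [[0.04, 0.999, -0.002], [0.999, -0.04, -0.0], [-0.0, -0.002, -1.0]]
ft_force: [-9.4, -1.0, 10.4]
grip_width: 0.0156
gripper_force: 19.4
```

Call:
move_arm(
  jaw=[1.5],
  dp=[
    [0,0.1,0],
  ],
  turn=[
    [0,0,0],
  ],
)

```text
time_s: 16.47
position: [0.5383, -0.1906, 0.0336]
tool_rot: [[0.04, 0.999, -0.002], [0.999, -0.04, -0.0], [-0.0, -0.002, -1.0]]
ft_force: [-7.5, -0.4, 9.7]
grip_width: 0.0155
gripper_force: 19.1
```

Call:
move_arm(
  jaw=[1.5],
  dp=[
    [0,0.1,0],
  ],
  turn=[
    [0,0,0],
  ],
)

```text
time_s: 16.55
position: [0.5394, -0.1906, 0.0336]
tool_rot: [[0.04, 0.999, -0.002], [0.999, -0.04, -0.0], [-0.0, -0.002, -1.0]]
ft_force: [-9.0, -0.3, 9.1]
grip_width: 0.0154
gripper_force: 19.2
```

Call:
move_arm(
  jaw=[1.5],
  dp=[
    [0,0.1,0],
  ],
  turn=[
    [0,0,0],
  ],
)

```text
time_s: 16.63
position: [0.5404, -0.1907, 0.0336]
tool_rot: [[0.04, 0.999, -0.002], [0.999, -0.04, -0.0], [-0.0, -0.002, -1.0]]
ft_force: [-8.1, -0.2, 9.8]
grip_width: 0.0154
gripper_force: 19.2
```

Call:
move_arm(
  jaw=[1.5],
  dp=[
    [0,0.1,0],
  ],
  turn=[
    [0,0,0],
  ],
)

```text
time_s: 16.72
position: [0.5415, -0.1908, 0.0337]
tool_rot: [[0.04, 0.999, -0.002], [0.999, -0.04, -0.0], [-0.0, -0.002, -1.0]]
ft_force: [-7.9, -1.8, 8.4]
grip_width: 0.0153
gripper_force: 19.1
```

Call:
move_arm(
  jaw=[1.5],
  dp=[
    [0,0.1,0],
  ],
  turn=[
    [0,0,0],
  ],
)

```text
time_s: 16.8
position: [0.5425, -0.1908, 0.0336]
tool_rot: [[0.04, 0.999, -0.002], [0.999, -0.04, -0.0], [-0.0, -0.002, -1.0]]
ft_force: [-7.8, -0.7, 9.4]
grip_width: 0.0153
gripper_force: 19.2
```

Call:
move_arm(
  jaw=[1.5],
  dp=[
    [0,0.1,0],
  ],
  turn=[
    [0,0,0],
  ],
)

```text
time_s: 16.88
position: [0.5434, -0.1908, 0.0336]
tool_rot: [[0.04, 0.999, -0.002], [0.999, -0.04, -0.0], [-0.0, -0.002, -1.0]]
ft_force: [-8.9, -0.4, 10.5]
grip_width: 0.0153
gripper_force: 19.3
```

Call:
move_arm(
  jaw=[1.5],
  dp=[
    [0,0.1,0],
  ],
  turn=[
    [0,0,0],
  ],
)

```text
time_s: 16.97
position: [0.5442, -0.1908, 0.0336]
tool_rot: [[0.04, 0.999, -0.003], [0.999, -0.04, -0.0], [-0.0, -0.003, -1.0]]
ft_force: [-9.8, -1.1, 10.0]
grip_width: 0.0154
gripper_force: 19.4
```

```bash
python3 - <<'E'
from h import *
s=observe(); print(s["position"],s["ft_force"])
im,d=cams.get_image("wrist"); im2,d2=cams.get_image("side"); S=cloud("side",d2,c2w("side")); P=cloud("wrist",d,c2w("wrist",s)); print(observe()["ft_force"])
for nm,C in(("wrist",P),("side",S)):
    q=C.reshape(-1,3); q=q[(abs(q[:,0]-.62)<.025)&(abs(q[:,1]+.194)<.06)]
    for z in (.065,.085,.105,.125):
        w=q[(q[:,2]>z-.005)&(q[:,2]<z+.01)]
        if len(w)>3: print(nm,z,len(w),np.median(w[:,:2],0).round(4),w.max(0).round(3),w.min(0).round(3))
cv2.imwrite("pics/m6.png",np.hstack([im[:,:,::-1][0:380,140:540],cv2.resize(im2[:,:,::-1][270:370,200:330],(396,305)) if 0 else cv2.resize(im2[:,:,::-1][250:370,205:330],(396,380))]))
E
```

```text
[ 0.54420821 -0.19083613  0.03361062] [-9.80062634 -1.11288415  9.99497614]
[-9.08967894  0.21048456 10.26088659]
wrist 0.065 5351 [ 0.622  -0.1776] [ 0.629 -0.15   0.075] [ 0.62 -0.22  0.06]
wrist 0.085 7856 [ 0.6222 -0.1739] [ 0.629 -0.15   0.095] [ 0.62  -0.211  0.08 ]
wrist 0.105 4365 [ 0.6214 -0.1826] [ 0.624 -0.159  0.115] [ 0.595 -0.202  0.1  ]
wrist 0.125 541 [ 0.6009 -0.1812] [ 0.608 -0.178  0.124] [ 0.595 -0.183  0.12 ]
side 0.065 27 [ 0.6242 -0.2392] [ 0.627 -0.225  0.075] [ 0.62  -0.244  0.061]
side 0.085 26 [ 0.6246 -0.2394] [ 0.627 -0.214  0.095] [ 0.621 -0.243  0.081]
side 0.105 41 [ 0.6214 -0.2085] [ 0.628 -0.2    0.115] [ 0.595 -0.242  0.1  ]
side 0.125 208 [ 0.6223 -0.198 ] [ 0.629 -0.149  0.135] [ 0.596 -0.243  0.12 ]
```

View pics/m6.png

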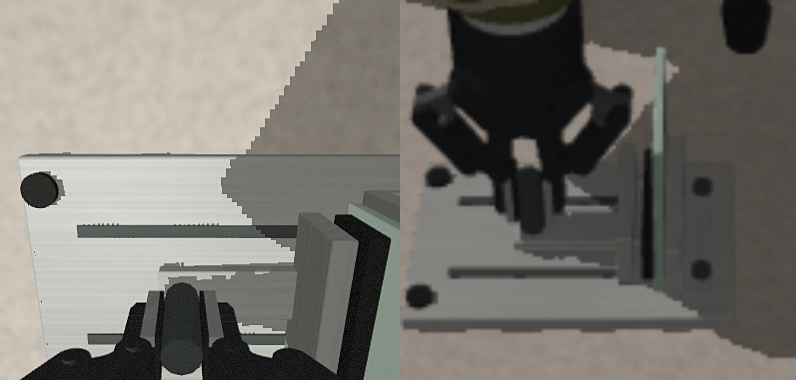

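The plate is upright between the pad and the wall (side half, (660,170)). Its back face is at about 0.628, on the wall, and the force has begun to rise. A few more millimetres.

Call:
move_arm(
  jaw=[1.5],
  dp=[
    [0,0.1,0],
  ],
  turn=[
    [0,0,0],
  ],
)

```text
time_s: 17.15
position: [0.545, -0.1909, 0.0336]
tool_rot: [[0.04, 0.999, -0.003], [0.999, -0.04, -0.0], [-0.0, -0.003, -1.0]]
ft_force: [-11.5, -1.2, 10.5]
grip_width: 0.0154
gripper_force: 19.5
```

Call:
move_arm(
  jaw=[1.5],
  dp=[
    [0,0.1,0],
  ],
  turn=[
    [0,0,0],
  ],
)

```text
time_s: 17.23
position: [0.5458, -0.1909, 0.0336]
tool_rot: [[0.04, 0.999, -0.003], [0.999, -0.04, 0.0], [-0.0, -0.003, -1.0]]
ft_force: [-12.2, -0.7, 11.1]
grip_width: 0.0154
gripper_force: 19.6
```

The force is about 12 N against a 7.9 N sliding baseline, so about 4 N on the pad, or 3.5 mm of give. I unload the arm slightly and open.

Call:
move_arm(
  jaw=[1.5,1.5],
  dp=[
    [0,-0.05,0],
    [0,-0.05,0],
  ],
  turn=[
    [0,0,0],
    [0,0,0],
  ],
)

```text
time_s: 17.4
position: [0.5459, -0.1909, 0.0336]
tool_rot: [[0.04, 0.999, -0.001], [0.999, -0.04, -0.0], [-0.0, -0.001, -1.0]]
ft_force: [-3.0, 0.1, 5.4]
grip_width: 0.0153
gripper_force: 18.8
```

Call:
move_arm(
  jaw=[2,2.5,3,3.5,3.5,3.5],
  dp=[
    [0,0,0],
    [0,0,0],
    [0,0,0],
    [0,0,0],
    [0,0,0],
    [0,0,0],
  ],
  turn=[
    [0,0,0],
    [0,0,0],
    [0,0,0],
    [0,0,0],
    [0,0,0],
    [0,0,0],
  ],
)

```text
time_s: 17.9
position: [0.5464, -0.1908, 0.0329]
tool_rot: [[0.04, 0.999, -0.0], [0.999, -0.04, 0.0], [0.0, -0.0, -1.0]]
ft_force: [-0.5, -0.6, -0.2]
grip_width: 0.0348
gripper_force: 0.0
```

Released cleanly. Rising clear.

Call:
move_arm(
  jaw=[3.5,3.5,3.5,3.5,3.5,3.5,3.5,3.5,3.5,3.5,3.5,3.5],
  dp=[
    [0,0,-0.5],
    [0,0,-1],
    [0,0,-1.5],
    [0,0,-2],
    [0,0,-2],
    [0,-0.5,-2],
    [0,-1,-2],
    [0,-1,-2],
    [0,-1,-2],
    [0,-1,-2],
    [0,0,0],
    [0,0,0],
  ],
  turn=[
    [0,0,0],
    [0,0,0],
    [0,0,0],
    [0,0,0],
    [0,0,0],
    [0,0,0],
    [0,0,0],
    [0,0,0],
    [0,0,0],
    [0,0,0],
    [0,0,0],
    [0,0,0],
  ],
)

```text
time_s: 18.9
position: [0.5015, -0.1891, 0.2046]
tool_rot: [[0.04, 0.999, 0.003], [0.999, -0.04, -0.002], [-0.002, 0.003, -1.0]]
ft_force: [-0.1, -0.4, -0.2]
grip_width: 0.035
gripper_force: 0.0
```

```bash
python3 - <<'E'
from h import *
s=observe(); print(s["position"],s["ft_force"])
im,d=cams.get_image("wrist"); im2,d2=cams.get_image("side"); S=cloud("side",d2,c2w("side")); P=cloud("wrist",d,c2w("wrist",s))
for nm,C in(("wrist",P),("side",S)):
    q=C.reshape(-1,3); q=q[(abs(q[:,0]-.62)<.025)&(abs(q[:,1]+.194)<.06)]
    for z in (.065,.085,.105,.125):
        w=q[(q[:,2]>z-.005)&(q[:,2]<z+.01)]
        if len(w)>3: print(nm,z,len(w),np.median(w[:,:2],0).round(4),w.max(0).round(3),w.min(0).round(3))
q=P.reshape(-1,3);w=q[(q[:,2]>.06)&(q[:,2]<.072)&(abs(q[:,0]-.546)<.02)&(abs(q[:,1]+.19)<.02)];print("post",len(w),w.mean(0).round(4))
cv2.imwrite("pics/m7.png",np.hstack([im[:,:,::-1][60:440,140:540],cv2.resize(im2[:,:,::-1][130:370,180:430],(396,380))]))
E
```

```text
[ 0.50150633 -0.18913007  0.20459616] [-0.09655898 -0.39110488 -0.2292687 ]
wrist 0.065 869 [ 0.6216 -0.1907] [ 0.628 -0.15   0.075] [ 0.619 -0.24   0.06 ]
wrist 0.085 1051 [ 0.6217 -0.1903] [ 0.629 -0.15   0.095] [ 0.619 -0.24   0.08 ]
wrist 0.105 1308 [ 0.6216 -0.1902] [ 0.629 -0.15   0.115] [ 0.619 -0.24   0.1  ]
wrist 0.125 2415 [ 0.6225 -0.1906] [ 0.629 -0.15   0.134] [ 0.619 -0.24   0.12 ]
side 0.065 25 [ 0.6243 -0.2388] [ 0.627 -0.227  0.075] [ 0.621 -0.243  0.061]
side 0.085 28 [ 0.6246 -0.2394] [ 0.627 -0.213  0.094] [ 0.621 -0.242  0.08 ]
side 0.105 28 [ 0.6249 -0.2393] [ 0.628 -0.199  0.114] [ 0.621 -0.243  0.1  ]
side 0.125 124 [ 0.6248 -0.1974] [ 0.629 -0.152  0.135] [ 0.622 -0.243  0.121]
post 327 [ 0.5454 -0.1904  0.0666]
```

View pics/m7.png

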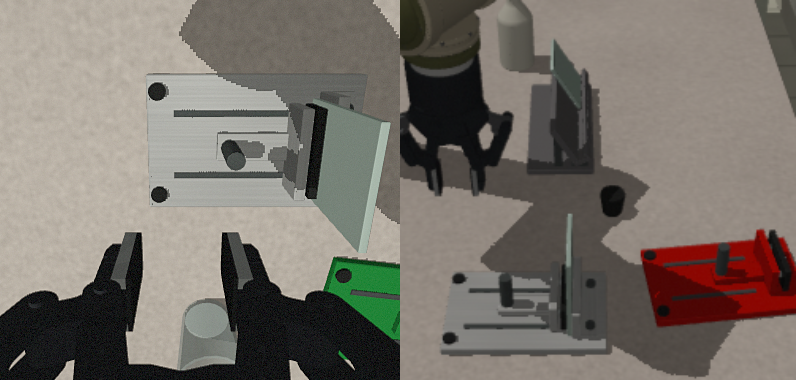

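The plate is upright on the wall, held by the pad (side half, (568,275)). The post has stayed where it was left, and the bystanders are in place.

```bash
python3 -c "
from rig import ticket; print(ticket.close_job())"
```

```text
the job is handed in; nothing more can be done
None
```

The tall plate stands upright in the grey clamp, held against the back wall by the jaw's pad (about 3.5 mm of give, about 4 N); the arm is clear, the bystanders were left alone, and the job was handed in at about 19 s.

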